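# Set the grinder's gouge arm to its line

## Robot

A 6-joint arm with a two-finger parallel gripper is mounted at the origin on the work surface. World frame = base frame: x ahead of the robot, y to its left, z up, the work surface at z = 0. Lengths are in m, angles in degrees, forces in N, time in s.
With the tool pointing down it reaches from about 0.35 to 0.875 m from the base axis. Payload 4.2 kg.
Tool frame: the origin (TCP) lies on the centre line of the jaws, within the pads' length; the fingertips stand 14 mm ahead of it and the grasp point (between the pads) lies 5 mm behind it (arm.tip_extent is the distance from the TCP to the fingertips, in m); y points along the fingers, z is the direction in which the jaws open and shut, and the axes are right-handed (so a half turn about y gives the same grasp; the last joint's range is limited). The gripper opens to 87 mm and grips with 3 to 60 N. Pads are 19 mm wide; open, the fingers measure 117 mm over their backs; the gripper's body (75 mm by 190 mm) begins 51 mm behind the grasp point.
Start: joints at [88.786, 22.042, 0.453, 0, -68.411, -14.817], TCP at [0.173, 0.601, 0.237] pointing down, gripper open.
Joint ranges: [-179.83, 179.83], [-69.29, 118.12], [-61.27, 80.66], [-181.25, 117.63], [-171.15, -9.14], [-177.46, 177.46]. Speed limits (degrees/s): [159.86, 159.86, 180, 180, 180, 180].

## Interface

Orientations are given as a 3x3 rotation matrix whose columns are the frame's x, y, z axes.
In Python, from plant import arm, read_camera, camera_info, nets gives the robot as it stands.
- The arm moves only by the tool play_rows, never from a script. Its argument "rows" is a list of rows, each an object of numbers: "claw": the closure, from 0 (fully open) to 1 (shut); "dx", "dy", "dz": the shift along the world's x, y, z in cm; "rx", "ry", "rz": the turn, a rotation vector about the world's x, y, z in degrees. A call has 1 to 8 rows; each row is the pose to reach, as a shift and turn from the pose commanded when the call began; what a row does not reach only later rows make up. A row lasts 1/12 s, in which the tool goes at most 41.7 mm and 7.16 degrees, less where a joint would pass 70% of its speed; a pose out of reach is approached as far as the arm can. A call with a gripper value outside its range is refused whole. The fingers move at their own pace and stop on an object; the grip force is fixed at half the most. Time passes only in rows, so rows that repeat a pose let the fingers close. It gives the time, the measured TCP pose, the force and the opening at its end, in the units of the state.
- arm.sense(): the state, without advancing time (a new reading comes with each control period).
- read_camera(name): name is "scene" or "top"; returns the picture (384x512x3 uint8, red, green, blue); there is no depth.
- camera_info(name): a dict with "K" (3x3 intrinsics, pixels), "rvec" (rotation vector, rad) and "tvec" (3), from world to camera coordinates, as OpenCV has them. Camera axes: x right, y down, z forward; pixel columns grow to the right and rows downward; lengths in m; the calibration is good to about 2 mm. A picture is of the moment at which its call begins. camera_info takes no time and is no camera call.
- arm.sign_off(): hands the job in, once; it reports no verdict.
Trained networks look in the newest picture that a camera, given by its name, has taken for a name from the list of things; names that differ only in an ending like _2 or _b are one class to them, and where a whole thing is asked for, a point or a joint stands for the part that bears it (a point fixed in the world has none). Each returns a list of dicts, best first, with "conf" (0 to 1); they miss things now and then, are a little off and sometimes report something else, mostly with a low value. They report only what shows in the picture. A call takes as long as a camera call.
- nets.trace(query, camera): "mask" (384x512 bool, what is visible of it) and "pixel" ([column, row] in pixels, amid what is visible of it).
The state is a dict: "time_s": time; "joint_pos": joint angles; "dq": joint speeds; "joint_torque": joint torques, N m; "ee_pos": TCP position; "ee_rot": TCP orientation; "contact_force": force on the tool from outside, world axes, zero at the start; "wrist_torque": the same for the moment, N m; "width": finger opening in m.
Only numpy, scipy, OpenCV 4.12 (cv2) and the standard library are available. Lean on these libraries where they do the work, as an engineer would, in place of code of your own. Each camera call takes 0.05 s, during which the arm holds its last target. There are 200 camera calls.

## Task

Set up the sharpening station for the bowl gouge: push the clamp lever round to free the long steel arm under the near grinding wheel, hook a fingertip behind the outer wall of the pocket at the arm's end and draw the arm out until the black line marked round it is level with the mouth of its sleeve, then push the lever back fully home so that the arm is clamped there. Work with the fingertips only: do not pinch the lever or the pocket's wall, and leave everything else on the bench where it lies.

Things in the scene. Friction and masses are not known exactly. Their poses are not given: they have to be found in the camera images.
- station: Sharpening station bolted to the bench: plywood board, cream two-wheel bench grinder, dark steel sleeve in front of each wheel. Origin: bench level, below the mouth centre of the long arm's sleeve (that of the wheel nearest the robot). The arm draws out along -x; -y is towards the other wheel; z up. Sleeve: x 0 (mouth) to 100 mm, 43 mm wide, top 61 mm high. Wheels: behind x = 110 mm, 295 mm high.
- sleeve_mouth (a point): Centre of the sleeve's mouth, 39.5 mm above the bench, on the arm's axis; its axes are those of the station.
- varm (a joint): How far the long arm is drawn out along the station's -x, m: 0 in, 0.24 end stop, 0.160 when its black line is level with the mouth; starts at 0 to 0.06. The arm is a 30 mm square bright steel tube through the sleeve, top 54.5 mm above the bench. Clamp loose: slides with about 4 N friction and stays where left. Clamp tight: held against 20 N or so.
- setting_line (a point): Centre (on the tube's axis, 39.5 mm above the bench) of the black line, 4 mm wide, marked right round the arm. At the start it is 100 to 160 mm behind the mouth, at the sleeve's rear end or between that and the wheel; on the way it passes hidden through the sleeve. It is always 325 mm from the inner face of the pocket's outer wall. Draw the arm until this point lies in the plane of the sleeve's mouth.
- pocket (a point): Middle of the pocket's open top, 85 mm above the bench; moves with the arm. The pocket is a dark steel cup on the arm's outer end: floor 30 mm above the bench, 60 mm clear width across the arm, low side cheeks (56 mm high), upright outer wall whose inner face is 26.5 mm from this point towards the station's -x, rear wall leaning to the grinder: 50 mm from it at the floor, 75 mm at the rim.
- clamp (a joint): Angle of the clamp lever, rad: 0 fully home (tight, at its stop), 1.5 fully loose (other stop); grows anticlockwise seen from above; starts at 0 to 0.08. The clamp grips the arm below about 0.5 and is free above that. Turning takes 0.2 N m (3 N near the end), a little more when it grips; the lever stays where it is left.
- clamp_axis (a point): Point on the lever's upright turning axis, at mid height of the lever, 91 mm above the bench: 50 mm behind the mouth on top of the sleeve.
- lever_tip (a point): Outer end of the lever, 86 mm from its axis, 91 mm above the bench. The lever is a straight black bar 14 mm wide, 16 mm high (83 to 99 mm above the bench, 22 mm above the sleeve's top) on a round hub of 13 mm radius. Home, it points half way between the station's -x and +y (towards the robot); fully loose, half way between -x and -y (away from the robot).
- blank_a: Bystander: pale wooden turning blank, 120 x 55 x 55 mm, lying on the bench beyond the arm. Origin: centre of its underside.
- blank_b: Bystander: pale wooden block 65 x 65 x 75 mm high. Origin: centre of its underside.
- gouge: Bystander: turning gouge, 400 mm long, 34 mm thick turned wooden handle, lying on the bench to the robot's right. Origin: on the bench, middle of its length; x axis towards the steel tip.
- scroll_chuck: Bystander: four-jaw lathe chuck, steel, 96 mm across, 66 mm high. Origin: centre of its underside.
- hex_key: Bystander: T-handled hex key, blue handle, 170 mm long, 18 mm thick. Origin: on the bench, near its middle.
- wax_tin: Bystander: round flat tin, 87 mm across, 50 mm high. Origin: centre of its underside.
- bench_brush: Bystander: small bench brush 110 x 22 x 34 mm, lying beside the arm on the robot's side. Origin: centre of its underside.
- lip (a point): Middle of the top edge of the inner face of the pocket's upright outer wall, the lip a fingertip hooks behind, 85 mm above the bench; 26.5 mm from pocket towards the station's -x. The wall is 66 mm wide, 6 mm thick, its lower edge 26 mm above the bench.

How it is judged (in metres and radians):
On the way, in this order (a step that is already met when the one before it is completed fails the run):
1. the clamp lever is pushed round loose while the arm is still in (value of joint clamp above 0.8 rad and value of joint varm below 0.09 m), for 0.1 s.
2. the arm is being drawn out by a finger that bears on the inner face of the pocket's outer wall (contact force between any of the fingers, the arm and varm_c5 above 0.5 N and value of joint varm above 0.09 m and value of joint clamp above 0.6 rad), for 0.05 s.
3. with the clamp still loose the arm rests with its line within 6 mm of the sleeve's mouth (x of setting_line in the frame of sleeve_mouth between -0.006 and 0.006 m and velocity of joint varm between -0.003 and 0.003 m/s and value of joint clamp above 0.6 rad), for 0.2 s.
4. the lever is pushed back fully home (value of joint clamp below 0.2 rad), for 0.1 s.
At the end, for the whole second after the job is handed in: The black line on the arm is within 6 mm of the plane of the sleeve's mouth, the clamp lever is home (within 0.2 rad of its stop), the arm is at rest, and every loose thing on the bench is within 20 mm of where it lay (x of setting_line in the frame of sleeve_mouth between -0.006 and 0.006 m and value of joint clamp below 0.2 rad and velocity of joint varm between -0.003 and 0.003 m/s); the robot touches nothing.
It fails at once if the pocket's outer wall is pinched (fingers press both its faces) (contact force between the fingers and varm_c5 above 2 N and contact force between the fingers and varm_c6 above 2 N).
It fails at once if the lever is pinched (fingers press both its flanks) (contact force between the fingers and clamp_c1 above 2 N and contact force between the fingers and clamp_c2 above 2 N).
It fails at once if another thing on the bench is shifted or lifted by more than 20 mm (distance of any of blank_a, blank_b, gouge, scroll_chuck, hex_key, wax_tin, bench_brush from where it was at the start of the episode above 0.02 m).
It also fails if it takes over 66 s, if anything falls off the work surface, if the arm or the gripper's body presses on something with over 40 N, if the wrist force passes 120 N, or if a joint passes its speed limit or range.

## Working session

There is one attempt and no reset: what is moved stays moved. The work goes in short steps, Python scripts to look and compute and a tool call to move; the robot and the scene stay as the last step left them, time stands still between calls to the robot, and variables do not carry over. Pictures are saved under pics/ and viewed, about 8 in all and at most 12, crops included, and the job is handed in when it is done.

Besides the shell and the picture viewer there is one more tool, called after ">>>" as a command line: name --argument value ..., lists and objects as JSON in quotes. play_rows: Moves the arm, as the interface text tells. Its arguments: {"type":"object","properties":{"rows":{"type":"array"}},"required":["rows"]}

```bash
mkdir -p pics; python3 - <<'E'
from plant import arm, read_camera, camera_info, nets
import cv2,numpy as np
for c in ["scene","top"]:
    im=read_camera(c); cv2.imwrite(f"pics/{c}0.png",im[:,:,::-1])
    i=camera_info(c); R=cv2.Rodrigues(np.array(i["rvec"]))[0]; print(c,i["K"],"C",-R.T@np.array(i["tvec"]).ravel()); print(R)
    for q in ["station","lever_tip","pocket","varm","clamp"]:
        r=nets.trace(q,c); print(q,[(round(x["conf"],2),np.round(x["pixel"]).tolist(),int(x["mask"].sum())) for x in r[:3]])
s=arm.sense(); print(s)
E
```

```text
scene [[350.61022546   0.         257.63128813]
 [  0.         350.61022546 192.81928125]
 [  0.           0.           1.        ]] C [ 0.83616575 -0.57617822  0.98587471]
[[ 0.91634636  0.40013117 -0.01429705]
 [ 0.33429959 -0.78425982 -0.52266656]
 [-0.22034778  0.4741641  -0.85241731]]
station [(0.56, [319.0, 111.0], 12748), (0.29, [167.0, 235.0], 690)]
lever_tip [(0.51, [268.0, 119.0], 205)]
pocket [(0.94, [267.0, 158.0], 1158)]
varm [(0.8, [267.0, 158.0], 1101)]
clamp [(0.49, [269.0, 122.0], 232), (0.25, [226.0, 256.0], 977)]
top [[400.06488972   0.         256.97637078]
 [  0.         400.06488972 186.78816282]
 [  0.           0.           1.        ]] C [ 0.38092931 -0.09851075  1.25237596]
[[-1.02718010e-02 -9.99946808e-01 -9.33462834e-04]
 [-9.83304419e-01  1.02704433e-02 -1.81678116e-01]
 [ 1.81678039e-01 -9.48283316e-04 -9.83357611e-01]]
station [(0.86, [109.0, 168.0], 18343)]
lever_tip [(0.62, [199.0, 204.0], 1365), (0.47, [152.0, 207.0], 138)]
pocket [(0.79, [195.0, 205.0], 1410)]
varm [(0.59, [198.0, 205.0], 1397)]
clamp [(0.48, [157.0, 208.0], 259), (0.28, [196.0, 201.0], 1428)]
{'time_s': 0.6, 'joint_pos': array([ 8.87847668e+01,  2.20394729e+01,  4.53257507e-01, -1.33009077e-03,
       -6.84110635e+01, -1.48166666e+01]), 'dq': array([-0.01481082,  0.01007125, -0.00453989,  0.06548363, -0.0242341 ,
        0.03882896]), 'joint_torque': array([ 4.70951418e-04, -3.90215492e+01,  1.87536639e+01,  4.22249168e+00,
        1.53865863e-02, -2.12553550e-05]), 'ee_pos': array([0.17257188, 0.60068081, 0.23657422]), 'ee_rot': array([[-9.61105725e-01, -2.05738073e-05, -2.76180711e-01],
       [ 2.76180710e-01,  4.79404424e-05, -9.61105724e-01],
       [ 3.30138295e-05, -9.99999999e-01, -4.03937449e-05]]), 'contact_force': array([0.23291908, 0.36522926, 0.08745502]), 'wrist_torque': array([ 0.02382304, -0.01929086,  0.01239202]), 'width': 0.08730482210221667}
```

View pics/scene0.png

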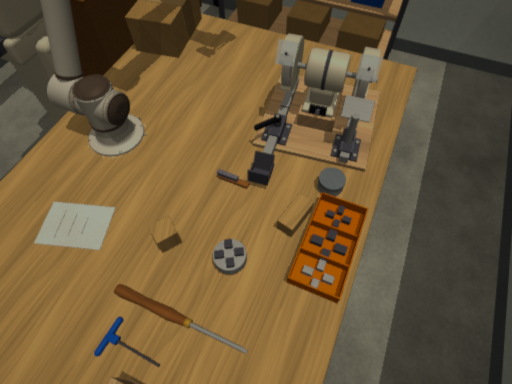

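View pics/top0.png

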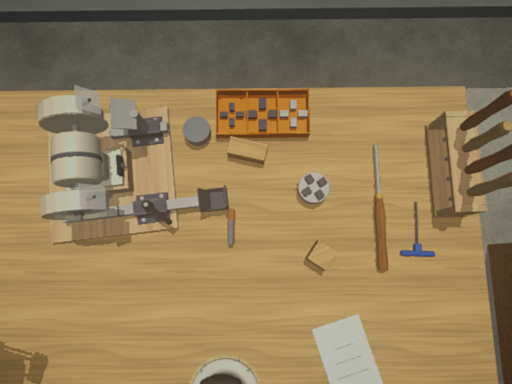

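The scene view shows the lever near (268,122) and the pocket at (262,168). In the top view the lever is near (155,210) and the pocket at (213,200). The arm draws out towards world -y.

```bash
python3 - <<'E'
import cv2,numpy as np
def crop(f,x0,y0,w,h,s,o):
    im=cv2.resize(cv2.imread(f)[y0:y0+h,x0:x0+w],None,fx=s,fy=s,interpolation=cv2.INTER_CUBIC)
    for x in range((x0+9)//10*10,x0+w,10):
        cv2.line(im,((x-x0)*s,0),((x-x0)*s,6 if x%50 else 20),(0,0,255),1); cv2.putText(im,str(x),((x-x0)*s,30),0,.35,(0,0,255),1)
    for y in range((y0+9)//10*10,y0+h,10):
        cv2.line(im,(0,(y-y0)*s),(8,(y-y0)*s),(0,0,255),1); cv2.putText(im,str(y),(10,(y-y0)*s+4),0,.35,(0,0,255),1)
    return im
a=crop("pics/top0.png",75,175,160,70,5,"")
cv2.imwrite("pics/tc.png",a)
b=crop("pics/scene0.png",225,85,80,105,7,"")
b=cv2.resize(b,None,fx=.8,fy=.8)
cv2.imwrite("pics/sc.png",b)
E
```

```text
(no output)
```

View pics/tc.png

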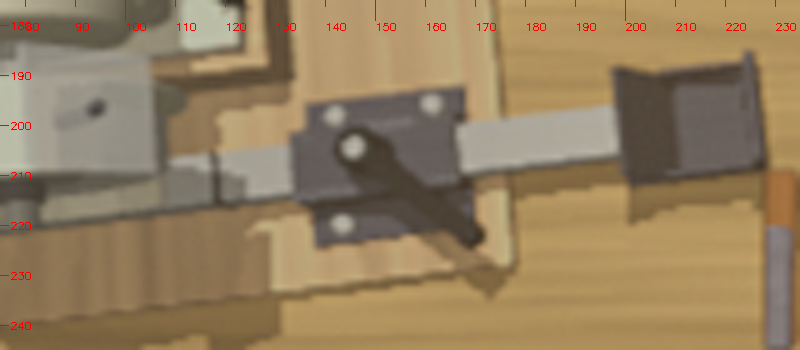

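View pics/sc.png

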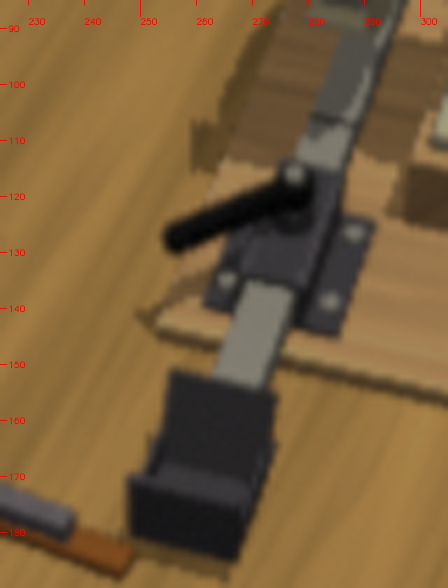

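```bash
cat >fit.py <<'E'
import cv2,numpy as np
from plant import camera_info
from scipy.optimize import least_squares
CI={c:camera_info(c) for c in("top","scene")}
def proj(c,P):
    i=CI[c]; return cv2.projectPoints(np.array([P],float),np.array(i["rvec"]),np.array(i["tvec"]),np.array(i["K"]),None)[0].ravel()
def S2W(p,P): # p: x,y,yaw
    c,s=np.cos(p[2]),np.sin(p[2]); return np.array([p[0]+c*P[0]-s*P[1],p[1]+s*P[0]+c*P[1],P[2]])
def pts(p):
    d=p[3]; th=np.deg2rad(135)+p[4]; u=np.array([np.cos(th),np.sin(th)])
    L=.160-d; W=L-.325  # line x, wall inner face x
    return dict(hub=[.05,0,.101],tip=[.05+.083*u[0],.083*u[1],.096],
      m1=[0,-.015,.0545],m2=[0,.015,.0545],l1=[L,-.015,.0545],l2=[L,.015,.0545],
      r1=[W-.003,-.033,.085],r2=[W-.003,.033,.085],b1=[W-.006,-.033,.026],b2=[W-.006,.033,.026])
E
cat >run1.py <<'E'
from fit import *
t=lambda x,y:(75+x/5,175+y/5); s=lambda x,y:(225+x/5.6,85+y/5.6)
obs=[("top","hub",t(353,147)),("top","tip",t(474,236)),("top","m1",t(458,123)),("top","m2",t(470,173)),("top","l1",t(216,150)),("top","l2",t(219,205)),
("top","r1",t(749,53)),("top","r2",t(761,168)),
("scene","hub",s(293,175)),("scene","tip",s(176,240)),("scene","m2",s(248,280)),("scene","m1",s(295,288)),("scene","l2",s(315,118)),("scene","l1",s(350,125)),
("scene","r2",s(131,477)),("scene","b2",s(133,540)),("scene","b1",s(237,560))]
f=lambda p:np.concatenate([proj(c,S2W(p,pts(p)[k]))-o for c,k,o in obs])
r=least_squares(f,[.4,.2,1.57,.03,.04],loss="soft_l1",f_scale=.7)
p=r.x; np.save("p.npy",p); print("x,y,yawdeg,varm,clamp",p[:2],np.rad2deg(p[2]),p[3:])
for (c,k,o),e in zip(obs,f(p).reshape(-1,2)): print(c,k,np.round(e,1))
q=pts(p)
L=.160-p[3]
print("axis",S2W(p,[.05,0,.091]),"tip",S2W(p,q["tip"]),"lip",S2W(p,[L-.325,0,.085]),"-x dir",-np.cos(p[2]),-np.sin(p[2]),"lip target",S2W(p,[-.325,0,.085]))
E
python3 run1.py
```

```text
x,y,yawdeg,varm,clamp [0.55141428 0.17308726] 96.60089399776675 [0.01337224 0.06009446]
top hub [ 0.5 -0.2]
top tip [-0.3 -1.7]
top m1 [-0.1 -0.2]
top m2 [-1.7 -0.4]
top l1 [-0.2  0.4]
top l2 [-0.1 -0.8]
top r1 [-0.3 -1.3]
top r2 [-0.2 -2.4]
scene hub [-0.3  0.1]
scene tip [-0.2 -0.8]
scene m2 [-0.7  0.2]
scene m1 [-0.8  0.6]
scene l2 [-1.6 -0.3]
scene l1 [0.  0.1]
scene r2 [-1.2 -0.2]
scene b2 [-1.1 -0.3]
scene b1 [-0.4  0.9]
axis [0.54566664 0.22275581 0.091     ] tip [0.49811209 0.1547296  0.096     ] lip [ 0.57191864 -0.00410254  0.085     ] -x dir 0.11495265027731602 -0.9933709720916054 lip target [ 0.58877389 -0.14975831  0.085     ]
```

```bash
cat >plan.py <<'E'
from fit import *
from plant import arm
p=np.load("p.npy"); s=arm.sense(); e=s["ee_pos"]; print("now",e.round(4),s["ee_rot"][:,2].round(3),"t",s["time_s"],"F",s["contact_force"].round(1),"w",s["width"])
def fin(phi,r,off): # lever angle (clamp rad), radius, signed perpendicular offset (anticlockwise +)
    a=np.deg2rad(135)+phi; return S2W(p,[.05+r*np.cos(a)-off*np.sin(a), r*np.sin(a)+off*np.cos(a),.091])[:2]
E
python3 - <<'E'
from plan import *
print("free push: start",fin(.06,.068,-.045).round(4))
for a in (.06,.3,.6,.9,1.2,1.35): print(a,fin(a,.068,-.024).round(4))
print("home push: start",fin(1.4,.068,.05).round(4))
for a in (1.3,1.0,.7,.4,.2,0,-.1): print(a,fin(a,.068,.024).round(4))
E
```

```text
now [0.1726 0.6007 0.2366] [-0.276 -0.961 -0.   ] t 0.6 F [0.2 0.4 0.1] w 0.08730482210221667
free push: start [0.4698 0.1928]
0.06 [0.487  0.1808]
0.3 [0.4987 0.168 ]
0.6 [0.517  0.1566]
0.9 [0.5378 0.1511]
1.2 [0.5593 0.1519]
1.35 [0.5697 0.1548]
home push: start [0.6283 0.2054]
1.3 [0.6051 0.1819]
1.0 [0.5904 0.1662]
0.7 [0.5717 0.1555]
0.4 [0.5506 0.1508]
0.2 [0.5363 0.1513]
0 [0.5222 0.1546]
-0.1 [0.5155 0.1572]
```

>>> play_rows --rows '[{"claw": 1, "dx": 1, "dy": -4, "rz": -7}, {"claw": 1, "dx": 2, "dy": -8, "rz": -14}, {"claw": 1, "dx": 3, "dy": -12, "rz": -21}, {"claw": 1, "dx": 4, "dy": -16, "rz": -28}, {"claw": 1, "dx": 5, "dy": -20, "rz": -35}, {"claw": 1, "dx": 6, "dy": -24, "rz": -42}, {"claw": 1, "dx": 8, "dy": -28, "rz": -49}, {"claw": 1, "dx": 10, "dy": -31, "rz": -56}]'

```text
invalid input
```

>>> play_rows --rows '[{"claw": 1.0, "dx": 1, "dy": -4, "dz": 0, "rx": 0, "ry": 0, "rz": -7}, {"claw": 1.0, "dx": 2, "dy": -8, "dz": 0, "rx": 0, "ry": 0, "rz": -14}, {"claw": 1.0, "dx": 3, "dy": -12, "dz": 0, "rx": 0, "ry": 0, "rz": -21}, {"claw": 1.0, "dx": 4, "dy": -16, "dz": 0, "rx": 0, "ry": 0, "rz": -28}, {"claw": 1.0, "dx": 5, "dy": -20, "dz": 0, "rx": 0, "ry": 0, "rz": -35}, {"claw": 1.0, "dx": 6, "dy": -24, "dz": 0, "rx": 0, "ry": 0, "rz": -42}, {"claw": 1.0, "dx": 8, "dy": -28, "dz": 0, "rx": 0, "ry": 0, "rz": -49}, {"claw": 1.0, "dx": 10, "dy": -31, "dz": 0, "rx": 0, "ry": 0, "rz": -56}]'

```text
time_s: 1.27
ee_pos: [0.2723, 0.2882, 0.237]
ee_rot: [[-0.304, 0.0, -0.953], [0.953, 0.001, -0.304], [0.001, -1.0, -0.001]]
contact_force: [0.3, 0.7, -0.1]
width: 0.0418
```

>>> play_rows --rows '[{"claw": 1.0, "dx": 3.5, "dy": -1.8, "dz": 0, "rx": 0, "ry": 0, "rz": -6}, {"claw": 1.0, "dx": 7, "dy": -3.6, "dz": 0, "rx": 0, "ry": 0, "rz": -11}, {"claw": 1.0, "dx": 10.5, "dy": -5.4, "dz": 0, "rx": 0, "ry": 0, "rz": -11}, {"claw": 1.0, "dx": 14, "dy": -7.2, "dz": 0, "rx": 0, "ry": 0, "rz": -11}, {"claw": 1.0, "dx": 17.5, "dy": -9, "dz": 0, "rx": 0, "ry": 0, "rz": -11}, {"claw": 1.0, "dx": 18.6, "dy": -9.4, "dz": -3.5, "rx": 0, "ry": 0, "rz": -11}, {"claw": 1.0, "dx": 18.6, "dy": -9.4, "dz": -6, "rx": 0, "ry": 0, "rz": -11}, {"claw": 1.0, "dx": 18.6, "dy": -9.4, "dz": -8, "rx": 0, "ry": 0, "rz": -11}]'

```text
time_s: 1.93
ee_pos: [0.4588, 0.1953, 0.1545]
ee_rot: [[-0.118, -0.002, -0.993], [0.993, -0.001, -0.118], [-0.001, -1.0, 0.002]]
contact_force: [0.2, 0.1, 0.6]
width: 0.0009
```

```bash
python3 - <<'E'
from plan import *
from plant import read_camera
a=read_camera("top")[130:290,60:260]; b=read_camera("scene")[60:220,180:380]
cv2.imwrite("pics/d.png",cv2.resize(np.hstack([a,b])[:,:,::-1],None,fx=2,fy=2,interpolation=2))
E
```

```text
now [0.4588 0.1953 0.1545] [-0.993 -0.118  0.002] t 1.9333 F [0.2 0.1 0.6] w 0.000920202432980569
```

View pics/d.png

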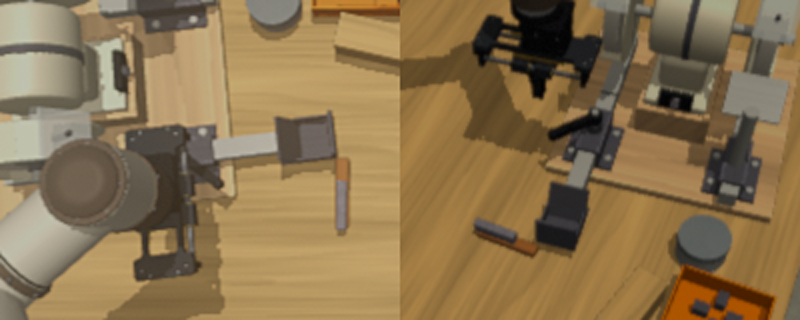

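>>> play_rows --rows '[{"claw": 1.0, "dx": 0, "dy": 0, "dz": -3, "rx": 0, "ry": 0, "rz": 0}, {"claw": 1.0, "dx": 0, "dy": 0, "dz": -6.2, "rx": 0, "ry": 0, "rz": 0}, {"claw": 1.0, "dx": 0.9, "dy": -0.5, "dz": -6.2, "rx": 0, "ry": 0, "rz": 0}, {"claw": 1.0, "dx": 1.8, "dy": -1.0, "dz": -6.2, "rx": 0, "ry": 0, "rz": 0}, {"claw": 1.0, "dx": 2.8, "dy": -1.6, "dz": -6.2, "rx": 0, "ry": 0, "rz": 0}, {"claw": 1.0, "dx": 3.4, "dy": -2.3, "dz": -6.2, "rx": 0, "ry": 0, "rz": 0}, {"claw": 1.0, "dx": 4.0, "dy": -2.9, "dz": -6.2, "rx": 0, "ry": 0, "rz": 0}, {"claw": 1.0, "dx": 4.9, "dy": -3.5, "dz": -6.2, "rx": 0, "ry": 0, "rz": 0}]'

```text
time_s: 2.7
ee_pos: [0.5086, 0.1618, 0.0961]
ee_rot: [[-0.121, 0.002, -0.993], [0.993, 0.002, -0.121], [0.002, -1.0, -0.002]]
contact_force: [-3.2, 3.6, 1.3]
width: 0.0004
```

>>> play_rows --rows '[{"claw": 1.0, "dx": 1.0, "dy": -0.5, "dz": 0, "rx": 0, "ry": 0, "rz": 0}, {"claw": 1.0, "dx": 2.0, "dy": -0.8, "dz": 0, "rx": 0, "ry": 0, "rz": 0}, {"claw": 1.0, "dx": 3.0, "dy": -1.0, "dz": 0, "rx": 0, "ry": 0, "rz": 0}, {"claw": 1.0, "dx": 4.1, "dy": -1.1, "dz": 0, "rx": 0, "ry": 0, "rz": 0}, {"claw": 1.0, "dx": 5.2, "dy": -1.0, "dz": 0, "rx": 0, "ry": 0, "rz": 0}, {"claw": 1.0, "dx": 6.1, "dy": -0.8, "dz": 0, "rx": 0, "ry": 0, "rz": 0}, {"claw": 1.0, "dx": 6.1, "dy": -0.8, "dz": 0, "rx": 0, "ry": 0, "rz": 0}]'

```text
time_s: 3.28
ee_pos: [0.5696, 0.1529, 0.0939]
ee_rot: [[-0.121, -0.001, -0.993], [0.993, -0.002, -0.121], [-0.001, -1.0, 0.002]]
contact_force: [-0.5, -1.6, -1.3]
width: 0.0007
```

>>> play_rows --rows '[{"claw": 1.0, "dx": -1.5, "dy": -0.8, "dz": 1, "rx": 0, "ry": 0, "rz": 0}, {"claw": 1.0, "dx": -1.5, "dy": -1, "dz": 5, "rx": 0, "ry": 0, "rz": 0}, {"claw": 1.0, "dx": -1.0, "dy": -2, "dz": 8, "rx": 0, "ry": 0, "rz": 0}, {"claw": 1.0, "dx": -0.5, "dy": -6, "dz": 8, "rx": 0, "ry": 0, "rz": 0}, {"claw": 1.0, "dx": 0, "dy": -10, "dz": 8, "rx": 0, "ry": 0, "rz": 0}, {"claw": 1.0, "dx": 0, "dy": -12.8, "dz": 8, "rx": 0, "ry": 0, "rz": 0}, {"claw": 1.0, "dx": 0, "dy": -12.8, "dz": 8, "rx": 0, "ry": 0, "rz": 0}]'

```text
time_s: 3.87
ee_pos: [0.569, 0.0209, 0.1753]
ee_rot: [[-0.116, 0.002, -0.993], [0.993, -0.001, -0.116], [-0.001, -1.0, -0.001]]
contact_force: [0.2, 0.0, -0.4]
width: 0.0004
```

```bash
python3 - <<'E'
from plan import *
from plant import read_camera
T=read_camera("top"); a=T[150:270,70:245]; S=read_camera("scene"); b=S[80:200,205:325]
cv2.imwrite("pics/e.png",cv2.resize(np.hstack([a,b])[:,:,::-1],None,fx=2.7,fy=2.7,interpolation=2))
cv2.imwrite("pics/s_e.png",S[:,:,::-1])
for c in np.arange(.6,1.51,.15):
    q=p.copy(); q[4]=c; print(round(c,2),proj("scene",S2W(q,pts(q)["tip"])).round(1),proj("top",S2W(q,pts(q)["tip"])).round(1))
E
```

```text
now [0.569  0.0209 0.1753] [-0.993 -0.116 -0.001] t 3.8667 F [ 0.2  0.  -0.4] w 0.0003661191496838452
0.6 [266.  133.9] [175.  206.1]
0.75 [269.5 135. ] [175.  201.9]
0.9 [273.1 135.7] [174.5 197.7]
1.05 [276.9 136. ] [173.3 193.7]
1.2 [280.6 135.8] [171.6 190. ]
1.35 [284.3 135.2] [169.3 186.6]
1.5 [287.8 134.2] [166.5 183.6]
```

View pics/e.png

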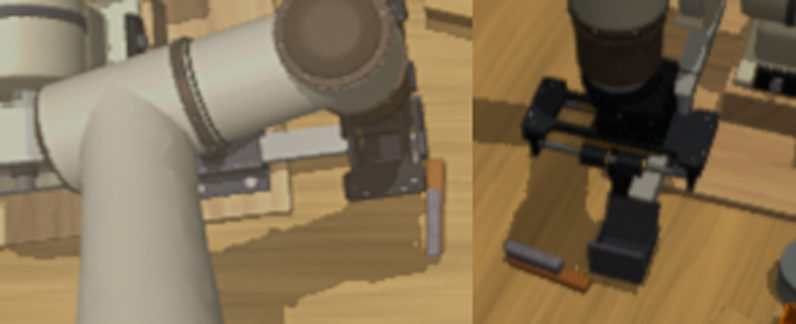

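>>> play_rows --rows '[{"claw": 1.0, "dx": 0, "dy": 0, "dz": -3.5, "rx": 0, "ry": 0, "rz": 0}, {"claw": 1.0, "dx": 0, "dy": 0, "dz": -6.5, "rx": 0, "ry": 0, "rz": 0}, {"claw": 1.0, "dx": 0, "dy": 0, "dz": -8.5, "rx": 0, "ry": 0, "rz": 0}, {"claw": 1.0, "dx": 0, "dy": 0, "dz": -10, "rx": 0, "ry": 0, "rz": 0}, {"claw": 1.0, "dx": 0, "dy": 0, "dz": -11, "rx": 0, "ry": 0, "rz": 0}, {"claw": 1.0, "dx": 0, "dy": 0, "dz": -11, "rx": 0, "ry": 0, "rz": 0}]'

```text
time_s: 4.47
ee_pos: [0.5676, 0.0261, 0.0624]
ee_rot: [[-0.122, -0.004, -0.992], [0.992, -0.001, -0.122], [-0.001, -1.0, 0.004]]
contact_force: [0.8, 0.3, -0.5]
width: 0.0001
```

```bash
python3 - <<'E'
from plan import *
from plant import read_camera
S=read_camera("scene"); b=S[80:200,205:325]
cv2.imwrite("pics/f.png",cv2.resize(b[:,:,::-1],None,fx=5,fy=5,interpolation=2))
E
```

```text
now [0.5676 0.0261 0.0624] [-0.992 -0.122  0.004] t 4.4667 F [ 0.8  0.3 -0.5] w 0.0001457401146044904
```

View pics/f.png

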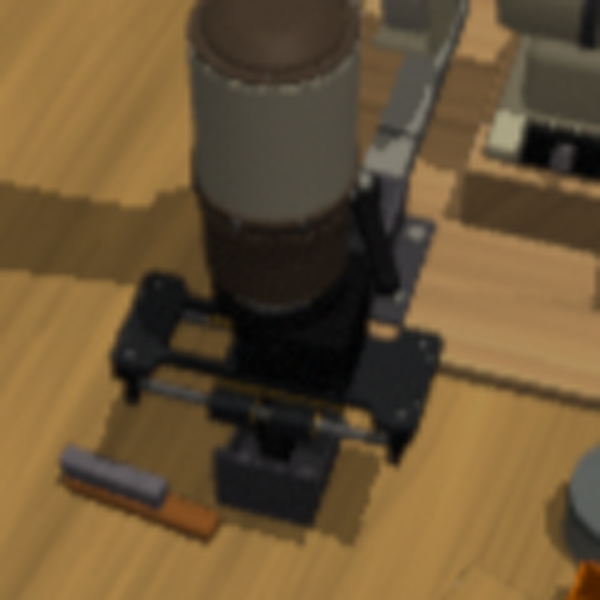

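>>> play_rows --rows '[{"claw": 1.0, "dx": 0.1, "dy": -1, "dz": 0, "rx": 0, "ry": 0, "rz": 0}, {"claw": 1.0, "dx": 0.2, "dy": -1.8, "dz": 0, "rx": 0, "ry": 0, "rz": 0}, {"claw": 1.0, "dx": 0.3, "dy": -2.6, "dz": 0, "rx": 0, "ry": 0, "rz": 0}, {"claw": 1.0, "dx": 0.45, "dy": -3.8, "dz": 0, "rx": 0, "ry": 0, "rz": 0}, {"claw": 1.0, "dx": 0.6, "dy": -5, "dz": 0, "rx": 0, "ry": 0, "rz": 0}, {"claw": 1.0, "dx": 0.7, "dy": -6.2, "dz": 0, "rx": 0, "ry": 0, "rz": 0}, {"claw": 1.0, "dx": 0.85, "dy": -7.4, "dz": 0, "rx": 0, "ry": 0, "rz": 0}, {"claw": 1.0, "dx": 1.0, "dy": -8.6, "dz": 0, "rx": 0, "ry": 0, "rz": 0}]'

```text
time_s: 5.18
ee_pos: [0.5794, -0.0614, 0.0654]
ee_rot: [[-0.121, 0.002, -0.993], [0.993, 0.0, -0.121], [0.0, -1.0, -0.002]]
contact_force: [-0.1, 4.9, 4.3]
width: 0.0006
```

>>> play_rows --rows '[{"claw": 1.0, "dx": 0.13, "dy": -1.2, "dz": 0, "rx": 0, "ry": 0, "rz": 0}, {"claw": 1.0, "dx": 0.27, "dy": -2.4, "dz": 0, "rx": 0, "ry": 0, "rz": 0}, {"claw": 1.0, "dx": 0.42, "dy": -3.6, "dz": 0, "rx": 0, "ry": 0, "rz": 0}, {"claw": 1.0, "dx": 0.52, "dy": -4.5, "dz": 0, "rx": 0, "ry": 0, "rz": 0}, {"claw": 1.0, "dx": 0.6, "dy": -5.2, "dz": 0, "rx": 0, "ry": 0, "rz": 0}, {"claw": 1.0, "dx": 0.65, "dy": -5.6, "dz": 0, "rx": 0, "ry": 0, "rz": 0}, {"claw": 1.0, "dx": 0.66, "dy": -5.7, "dz": 0, "rx": 0, "ry": 0, "rz": 0}, {"claw": 1.0, "dx": 0.66, "dy": -5.7, "dz": 0, "rx": 0, "ry": 0, "rz": 0}]'

```text
time_s: 5.85
ee_pos: [0.5844, -0.118, 0.064]
ee_rot: [[-0.121, -0.002, -0.993], [0.993, -0.0, -0.121], [-0.0, -1.0, 0.002]]
contact_force: [0.2, 0.2, -0.2]
width: 0.0001
```

```bash
python3 - <<'E'
from plan import *
from plant import read_camera
S=read_camera("scene"); T=read_camera("top")
a=S[105:205,225:325]; b=T[160:260,150:280]
cv2.imwrite("pics/g.png",cv2.resize(np.hstack([a,b])[:,:,::-1],None,fx=3.45,fy=3.45,interpolation=2))
cv2.imwrite("pics/g_s.png",S[:,:,::-1]);cv2.imwrite("pics/g_t.png",T[:,:,::-1])
E
```

```text
now [ 0.5844 -0.118   0.064 ] [-0.993 -0.121  0.002] t 5.85 F [ 0.2  0.2 -0.2] w 0.0001422405655634893
```

View pics/g.png

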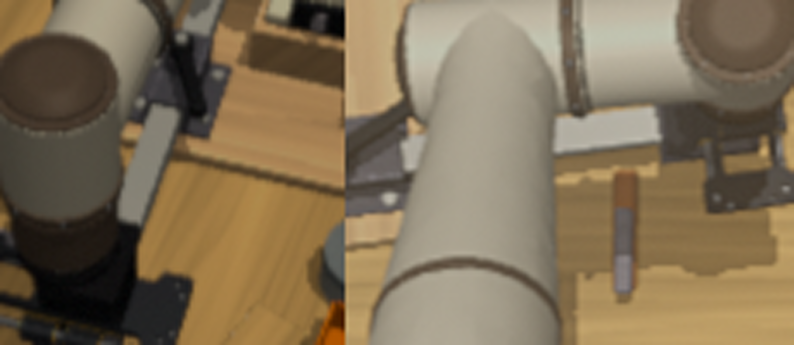

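>>> play_rows --rows '[{"claw": 1.0, "dx": 0.05, "dy": -0.4, "dz": 0, "rx": 0, "ry": 0, "rz": 0}, {"claw": 1.0, "dx": 0.1, "dy": -0.8, "dz": 0, "rx": 0, "ry": 0, "rz": 0}, {"claw": 1.0, "dx": 0.14, "dy": -1.2, "dz": 0, "rx": 0, "ry": 0, "rz": 0}, {"claw": 1.0, "dx": 0.18, "dy": -1.5, "dz": 0, "rx": 0, "ry": 0, "rz": 0}, {"claw": 1.0, "dx": 0.2, "dy": -1.7, "dz": 0, "rx": 0, "ry": 0, "rz": 0}, {"claw": 1.0, "dx": 0.22, "dy": -1.85, "dz": 0, "rx": 0, "ry": 0, "rz": 0}, {"claw": 1.0, "dx": 0.23, "dy": -1.95, "dz": 0, "rx": 0, "ry": 0, "rz": 0}, {"claw": 1.0, "dx": 0.23, "dy": -2.0, "dz": 0, "rx": 0, "ry": 0, "rz": 0}]'

```text
time_s: 6.62
ee_pos: [0.5871, -0.1375, 0.0642]
ee_rot: [[-0.121, -0.001, -0.993], [0.993, 0.0, -0.121], [0.0, -1.0, 0.001]]
contact_force: [-2.6, 3.7, -1.9]
width: 0.0003
```

>>> play_rows --rows '[{"claw": 1.0, "dx": 0, "dy": 0, "dz": 0, "rx": 0, "ry": 0, "rz": 0}, {"claw": 1.0, "dx": -0.1, "dy": 1.2, "dz": 0, "rx": 0, "ry": 0, "rz": 0}, {"claw": 1.0, "dx": -0.2, "dy": 2, "dz": 1, "rx": 0, "ry": 0, "rz": 0}, {"claw": 1.0, "dx": -0.2, "dy": 2, "dz": 5, "rx": 0, "ry": 0, "rz": 0}, {"claw": 1.0, "dx": -0.2, "dy": 0, "dz": 8, "rx": 0, "ry": 0, "rz": 0}, {"claw": 1.0, "dx": -0.2, "dy": -4, "dz": 9, "rx": 0, "ry": 0, "rz": 0}, {"claw": 1.0, "dx": -0.2, "dy": -8, "dz": 9, "rx": 0, "ry": 0, "rz": 0}, {"claw": 1.0, "dx": -0.2, "dy": -12, "dz": 9, "rx": 0, "ry": 0, "rz": 0}]'

```text
time_s: 7.28
ee_pos: [0.5876, -0.2581, 0.1586]
ee_rot: [[-0.124, 0.007, -0.992], [0.992, -0.002, -0.125], [-0.003, -1.0, -0.007]]
contact_force: [0.6, 0.7, -0.6]
width: 0.0004
```

>>> play_rows --rows '[{"claw": 1.0, "dx": -3, "dy": -2, "dz": 0, "rx": 0, "ry": 0, "rz": 0}, {"claw": 1.0, "dx": -6, "dy": -4, "dz": 0, "rx": 0, "ry": 0, "rz": 0}, {"claw": 1.0, "dx": -9, "dy": -6, "dz": 0, "rx": 0, "ry": 0, "rz": 0}, {"claw": 1.0, "dx": -11, "dy": -8, "dz": 0, "rx": 0, "ry": 0, "rz": 0}, {"claw": 1.0, "dx": -11, "dy": -8, "dz": 0, "rx": 0, "ry": 0, "rz": 0}]'

```text
time_s: 7.7
ee_pos: [0.4729, -0.3396, 0.1564]
ee_rot: [[-0.118, 0.001, -0.993], [0.993, -0.002, -0.118], [-0.002, -1.0, -0.001]]
contact_force: [0.1, 0.3, -0.1]
width: 0.0004
```

```bash
python3 - <<'E'
from plan import *
from plant import read_camera
S=np.mean([read_camera("scene") for _ in range(6)],0).astype(np.uint8); T=np.mean([read_camera("top") for _ in range(6)],0).astype(np.uint8)
cv2.imwrite("pics/h_s.png",S[:,:,::-1]);cv2.imwrite("pics/h_t.png",T[:,:,::-1])
a=S[105:205,225:305]; b=T[170:230,130:290]
A=cv2.resize(a,None,fx=6,fy=6,interpolation=2); B=cv2.resize(b,None,fx=5,fy=5,interpolation=2)
cv2.imwrite("pics/h1.png",A[:,:,::-1]);cv2.imwrite("pics/h2.png",B[:,:,::-1])
E
```

```text
now [ 0.4729 -0.3396  0.1564] [-0.993 -0.118 -0.001] t 7.7 F [ 0.1  0.3 -0.1] w 0.00036626383330939775
```

View pics/h1.png

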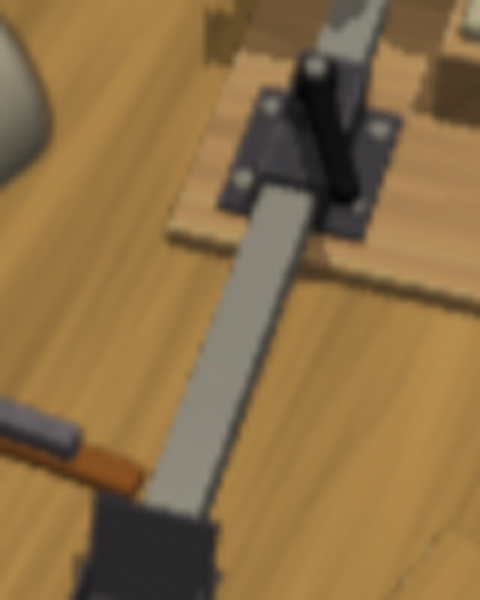

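View pics/h2.png

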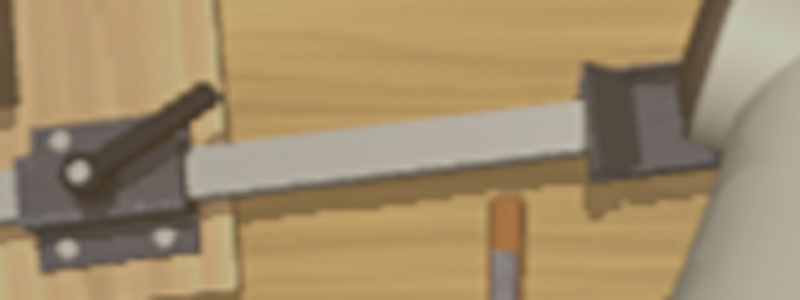

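```bash
cat >meas.py <<'E'
from fit import *
from scipy.ndimage import map_coordinates
p=np.load("p.npy")
def prof(f,c,z,x0,x1,y0,y1,n=9):
    g=cv2.imread(f,0).astype(float); xs=np.arange(x0,x1,.0005); v=0
    for y in np.linspace(y0,y1,n):
        uv=np.array([proj(c,S2W(p,[x,y,z])) for x in xs]); v=v+map_coordinates(g,[uv[:,1],uv[:,0]],order=1)
    return xs,v/n
def edge(xs,v,): # strongest gradient, centroid
    g=np.abs(np.gradient(v)); g=np.convolve(g,np.ones(5)/5,"same"); i=g[6:-6].argmax()+6; w=slice(max(i-10,0),i+11); return (xs[w]*g[w]).sum()/g[w].sum()
def dark(xs,v): 
    b=np.polyval(np.polyfit(xs[[0,1,2,-3,-2,-1]],v[[0,1,2,-3,-2,-1]],1),xs); d=np.clip(b-v,0,None); d[d<.4*d.max()]=0; return (xs*d).sum()/d.sum()
E
python3 - <<'E'
from meas import *
for c,s in (("top","t"),("scene","s")):
    f0=f"pics/{c}0.png"; f1=f"pics/h_{s}.png"
    xs,v=prof(f0,c,.0545,.12,.175,-.010,.010); L=dark(xs,v); print(c,"line",L, v[::6].round().astype(int))
    for f in (f0,f1):
        xs,v=prof(f,c,.0545,-.03,.025,-.008,.010); print(" mouth",edge(xs,v),v[::6].round().astype(int))
    xs,v=prof(f0,c,.085,-.13,-.05,-.01,.01); e0=edge(xs,v); print(" rim0",e0,v[::8].round().astype(int))
    xs,v=prof(f1,c,.085,-.275,-.195,-.01,.01); e1=edge(xs,v); print(" rim1",e1,v[::8].round().astype(int),"draw",e0-e1,"line now",L-(e0-e1))
E
```

```text
top line 0.14822379514561967 [161 161 162 156 145 140 137 134 123  92  97 124 130 126 122 121 121 120
 118]
 mouth 0.0017678942944731517 [167 166 166 166 165 165 166 166 166 167 151 113  92  94  96  96  95  95
  95]
 mouth 0.0004419078443185572 [170 170 169 169 169 170 169 170 171 167 133  87  94  98  97  96  94  91
  90]
 rim0 -0.09852082815071589 [ 74  72  73  73  73  73  72  80 130 168 169 168 167 168 168 167 167 167
 166 167]
 rim1 -0.24303658625855315 [ 96  78  74  75  75  75  76  88 129 172 176 175 175 175 174 174 174 173
 173 173 173] draw 0.14451575810783726 line now 0.0037080370377824134
scene line 0.14908316215750606 [120 120 117 113 107 104  99  93  82  70  64  69  80  84  83  82  81  81
  81]
 mouth 0.0026707638594787326 [122 122 122 121 121 121 121 121 120 116 103  79  54  49  53  55  56  55
  56]
 mouth 0.0002611077429136983 [132 132 133 132 132 132 132 131 127 114  88  56  45  49  56  56  54  52
  51]
 rim0 -0.09941898826247564 [ 36  36  36  36  36  37  39  57  92 118 122 121 119 117 117 122 124 124
 122 118]
 rim1 -0.2460410709275961 [ 40  40  40  40  40  40  46  77 119 133 134 133 133 135 135 135 135 135
 135 134 134] draw 0.14662208266512047 line now 0.0024610794923855817
```

The line's centre now measures within about 2 mm of the mouth in both views, so I'll push the lever home.

>>> play_rows --rows '[{"claw": 1.0, "dx": 2, "dy": 3.5, "dz": 0.5, "rx": 0, "ry": 0, "rz": 0}, {"claw": 1.0, "dx": 4, "dy": 7, "dz": 1, "rx": 0, "ry": 0, "rz": 0}, {"claw": 1.0, "dx": 6, "dy": 10.5, "dz": 1, "rx": 0, "ry": 0, "rz": 0}, {"claw": 1.0, "dx": 8, "dy": 14, "dz": 1, "rx": 0, "ry": 0, "rz": 0}, {"claw": 1.0, "dx": 10, "dy": 17.5, "dz": 1, "rx": 0, "ry": 0, "rz": 0}, {"claw": 1.0, "dx": 12, "dy": 21, "dz": 1, "rx": 0, "ry": 0, "rz": 0}, {"claw": 1.0, "dx": 14, "dy": 24.5, "dz": 1, "rx": 0, "ry": 0, "rz": 0}, {"claw": 1.0, "dx": 16, "dy": 28, "dz": 1, "rx": 0, "ry": 0, "rz": 0}]'

```text
time_s: 8.97
ee_pos: [0.6362, -0.0553, 0.1646]
ee_rot: [[-0.122, 0.0, -0.993], [0.993, -0.0, -0.122], [-0.0, -1.0, -0.0]]
contact_force: [1.0, -1.0, -0.1]
width: 0.0001
```

>>> play_rows --rows '[{"claw": 1.0, "dx": 0, "dy": 4, "dz": 0, "rx": 0, "ry": 0, "rz": 0}, {"claw": 1.0, "dx": 0, "dy": 8, "dz": 0, "rx": 0, "ry": 0, "rz": 0}, {"claw": 1.0, "dx": 0, "dy": 12, "dz": 0, "rx": 0, "ry": 0, "rz": 0}, {"claw": 1.0, "dx": 0, "dy": 16, "dz": 0, "rx": 0, "ry": 0, "rz": 0}, {"claw": 1.0, "dx": 0, "dy": 20, "dz": 0, "rx": 0, "ry": 0, "rz": 0}, {"claw": 1.0, "dx": 0, "dy": 24, "dz": 0, "rx": 0, "ry": 0, "rz": 0}, {"claw": 1.0, "dx": 0, "dy": 26.3, "dz": 0, "rx": 0, "ry": 0, "rz": 0}, {"claw": 1.0, "dx": 0, "dy": 26.3, "dz": 0, "rx": 0, "ry": 0, "rz": 0}]'

```text
time_s: 9.63
ee_pos: [0.6353, 0.2108, 0.164]
ee_rot: [[-0.127, 0.001, -0.992], [0.992, 0.001, -0.127], [0.001, -1.0, -0.001]]
contact_force: [0.2, -0.5, -0.3]
width: 0.0004
```

>>> play_rows --rows '[{"claw": 1.0, "dx": 0, "dy": 0, "dz": -3.5, "rx": 0, "ry": 0, "rz": 0}, {"claw": 1.0, "dx": 0, "dy": 0, "dz": -7, "rx": 0, "ry": 0, "rz": 0}, {"claw": 1.0, "dx": -1.0, "dy": -0.9, "dz": -7, "rx": 0, "ry": 0, "rz": 0}, {"claw": 1.0, "dx": -2.0, "dy": -1.8, "dz": -7, "rx": 0, "ry": 0, "rz": 0}, {"claw": 1.0, "dx": -3.0, "dy": -2.7, "dz": -7, "rx": 0, "ry": 0, "rz": 0}, {"claw": 1.0, "dx": -3.8, "dy": -3.5, "dz": -7, "rx": 0, "ry": 0, "rz": 0}, {"claw": 1.0, "dx": -4.5, "dy": -4.3, "dz": -7, "rx": 0, "ry": 0, "rz": 0}, {"claw": 1.0, "dx": -5.4, "dy": -4.9, "dz": -7, "rx": 0, "ry": 0, "rz": 0}]'

```text
time_s: 10.3
ee_pos: [0.583, 0.1572, 0.0952]
ee_rot: [[-0.121, 0.005, -0.993], [0.993, 0.003, -0.121], [0.002, -1.0, -0.005]]
contact_force: [2.4, 5.0, -0.1]
width: 0.0002
```

>>> play_rows --rows '[{"claw": 1.0, "dx": -0.9, "dy": -0.45, "dz": 0, "rx": 0, "ry": 0, "rz": 0}, {"claw": 1.0, "dx": -1.9, "dy": -0.7, "dz": 0, "rx": 0, "ry": 0, "rz": 0}, {"claw": 1.0, "dx": -3.0, "dy": -0.9, "dz": 0, "rx": 0, "ry": 0, "rz": 0}, {"claw": 1.0, "dx": -3.8, "dy": -0.9, "dz": 0, "rx": 0, "ry": 0, "rz": 0}, {"claw": 1.0, "dx": -4.6, "dy": -0.8, "dz": 0, "rx": 0, "ry": 0, "rz": 0}, {"claw": 1.0, "dx": -5.3, "dy": -0.6, "dz": 0, "rx": 0, "ry": 0, "rz": 0}, {"claw": 1.0, "dx": -5.9, "dy": -0.5, "dz": 0, "rx": 0, "ry": 0, "rz": 0}]'

```text
time_s: 10.88
ee_pos: [0.5246, 0.1524, 0.0959]
ee_rot: [[-0.122, 0.006, -0.992], [0.993, 0.002, -0.122], [0.001, -1.0, -0.006]]
contact_force: [5.3, -0.3, 0.1]
width: 0.0006
```

Push a little further to reach the stop and watch the force.

>>> play_rows --rows '[{"claw": 1.0, "dx": -0.4, "dy": 0.2, "dz": 0, "rx": 0, "ry": 0, "rz": 0}, {"claw": 1.0, "dx": -0.7, "dy": 0.3, "dz": 0, "rx": 0, "ry": 0, "rz": 0}, {"claw": 1.0, "dx": -0.9, "dy": 0.4, "dz": 0, "rx": 0, "ry": 0, "rz": 0}, {"claw": 1.0, "dx": -0.9, "dy": 0.4, "dz": 0, "rx": 0, "ry": 0, "rz": 0}]'

```text
time_s: 11.22
ee_pos: [0.5173, 0.1553, 0.0959]
ee_rot: [[-0.123, 0.008, -0.992], [0.992, 0.0, -0.123], [-0.001, -1.0, -0.008]]
contact_force: [13.6, -5.2, -2.6]
width: 0.0001
```

>>> play_rows --rows '[{"claw": 1.0, "dx": 1.0, "dy": -0.6, "dz": 0, "rx": 0, "ry": 0, "rz": 0}, {"claw": 1.0, "dx": 2.0, "dy": -1.2, "dz": 1, "rx": 0, "ry": 0, "rz": 0}, {"claw": 1.0, "dx": 2, "dy": -1.2, "dz": 5, "rx": 0, "ry": 0, "rz": 0}, {"claw": 1.0, "dx": 2, "dy": -2, "dz": 8, "rx": 0, "ry": 0, "rz": 0}, {"claw": 1.0, "dx": 1, "dy": -6, "dz": 8, "rx": 0, "ry": 0, "rz": 0}, {"claw": 1.0, "dx": -2, "dy": -8, "dz": 8, "rx": 0, "ry": 0, "rz": 0}, {"claw": 1.0, "dx": -5, "dy": -10, "dz": 8, "rx": 0, "ry": 0, "rz": 0}, {"claw": 1.0, "dx": -8, "dy": -12, "dz": 8, "rx": 0, "ry": 0, "rz": 0}]'

```text
time_s: 11.88
ee_pos: [0.4303, 0.0337, 0.1735]
ee_rot: [[-0.12, -0.005, -0.993], [0.993, -0.001, -0.12], [-0.001, -1.0, 0.006]]
contact_force: [-0.4, -0.6, 1.2]
width: 0.0005
```

>>> play_rows --rows '[{"claw": 1.0, "dx": 0, "dy": -4, "dz": 0, "rx": 0, "ry": 0, "rz": 0}, {"claw": 1.0, "dx": 0, "dy": -8, "dz": 0, "rx": 0, "ry": 0, "rz": 0}, {"claw": 1.0, "dx": 0, "dy": -12, "dz": 0, "rx": 0, "ry": 0, "rz": 0}, {"claw": 1.0, "dx": 0, "dy": -16, "dz": 0, "rx": 0, "ry": 0, "rz": 0}, {"claw": 1.0, "dx": 0, "dy": -20, "dz": 0, "rx": 0, "ry": 0, "rz": 0}, {"claw": 1.0, "dx": 0, "dy": -24, "dz": 0, "rx": 0, "ry": 0, "rz": 0}, {"claw": 1.0, "dx": 0, "dy": -28, "dz": 0, "rx": 0, "ry": 0, "rz": 0}, {"claw": 1.0, "dx": 0, "dy": -32, "dz": 0, "rx": 0, "ry": 0, "rz": 0}]'

```text
time_s: 12.55
ee_pos: [0.4311, -0.2859, 0.1737]
ee_rot: [[-0.121, -0.004, -0.993], [0.993, 0.002, -0.121], [0.003, -1.0, 0.004]]
contact_force: [0.9, 0.5, 0.8]
width: 0.0007
```

>>> play_rows --rows '[{"claw": 1.0, "dx": 0, "dy": -4, "dz": 0, "rx": 0, "ry": 0, "rz": 0}, {"claw": 1.0, "dx": 0, "dy": -6, "dz": 0, "rx": 0, "ry": 0, "rz": 0}, {"claw": 1.0, "dx": 0, "dy": -6, "dz": 0, "rx": 0, "ry": 0, "rz": 0}, {"claw": 1.0, "dx": 0, "dy": -6, "dz": 0, "rx": 0, "ry": 0, "rz": 0}]'

```text
time_s: 12.88
ee_pos: [0.4315, -0.3447, 0.1731]
ee_rot: [[-0.118, -0.004, -0.993], [0.993, 0.003, -0.118], [0.003, -1.0, 0.004]]
contact_force: [0.4, 0.1, -0.3]
width: 0.0003
```

```bash
python3 - <<'E'
from meas import *
from plant import read_camera,arm
S=np.mean([read_camera("scene") for _ in range(6)],0).astype(np.uint8); T=np.mean([read_camera("top") for _ in range(6)],0).astype(np.uint8)
cv2.imwrite("pics/i_s.png",S[:,:,::-1]);cv2.imwrite("pics/i_t.png",T[:,:,::-1])
for c,s in (("top","t"),("scene","s")):
    for k in "hi":
        f=f"pics/{k}_{s}.png"
        xs,v=prof(f,c,.0545,-.03,.025,-.008,.010); m=edge(xs,v)
        xs,v=prof(f,c,.085,-.275,-.195,-.01,.01); print(c,k,"mouth",m,"rim",edge(xs,v))
print(arm.sense()["ee_pos"],proj("scene",S2W(p,pts(np.r_[p[:4],0])["tip"])),proj("top",S2W(p,pts(np.r_[p[:4],0])["tip"])))
cv2.imwrite("pics/i1.png",cv2.resize(np.hstack([S[100:190,230:310],T[170:260,130:230]])[:,:,::-1],None,fx=4.4,fy=4.4,interpolation=2))
E
```

```text
top h mouth 0.0004419078443185572 rim -0.24303658625855315
top i mouth 0.00046307686833183 rim -0.24302445280251042
scene h mouth 0.0002611077429136983 rim -0.2460410709275961
scene i mouth 0.00024260623432757042 rim -0.2460406015135645
[ 0.43361315 -0.34404087  0.17467969] [255.53520719 126.13281026] [168.39195362 221.84544724]
```

View pics/i1.png

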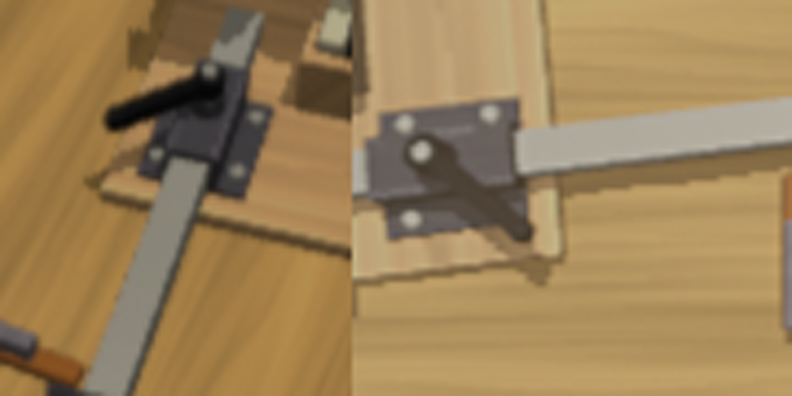

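```bash
python3 -c "
from plant import arm
print(arm.sign_off())"
```

```text
the job is handed in; nothing more can be done
None
```

The station is set up and the job was handed in at about 13.5 s of the 66 s; no verdict is reported. With closed fingertips I pushed the lever loose to about 1.3 rad and drew the arm out by the inner face of the pocket's outer wall. I then pushed the lever back until it met its stop, at about 14 N.

- **Line position:** its centre measured 0 to 2 mm behind the mouth. The top view gave 1.9 mm and the scene view −0.2 mm, against a 6 mm tolerance. This comes from the pocket's travel added to the line's start position, because the line itself could hardly be seen at the mouth. A 1–2 mm darkening at the mouth edge in both views fits that result.
- **Arm held:** clamping moved it by less than 0.1 mm between the pictures before and after.
- **Lever home:** its tip lies within about 2 pixels of the predicted home position in both views.
- **Other things on the bench:** I never steered near them and felt no unexpected contact. I did not measure their positions again at the end.
- **Failed call:** my first move call was refused as invalid input. I sent it again with every field filled in, and nothing had moved.

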